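# Change the plaque on the painting easel

## Task

The round-topped plaque on the little easel is finished: stand it on edge in the empty middle slot of the dowel drying rack. Then take the plaque with the pointed, house-shaped top out of the rack and set it the right way up on the easel, about in the middle, bottom edge down on the ledge and lying flat against the two battens. Set both plaques down rather than dropping them, and leave the square plaque in the rack, and the figurine and the paint jar that stand between rack and easel, where they are.

Things in the scene. Friction and masses are not known exactly. Their poses are not given: they have to be found in the camera images.
- arched_plaque: Finished wooden plaque with a semicircular top (radius 55 mm), a small bird painted on it, 14 mm thick, 110 mm wide and 130 mm tall, about 100 g. Origin: middle of its straight bottom edge; z up the plaque, x through its thickness (centre plane at x = 0), y along its width. It starts on the easel, bottom edge on the ledge, flat against the battens (its axes parallel to those of easel_rest).
- house_plaque: Bare wooden plaque with a pointed, house-shaped top: straight sides 95 mm high, then two roof slopes up to the point at 130 mm, 14 mm thick, 110 mm wide and 130 mm tall, about 100 g. Origin: middle of its straight bottom edge; z up the plaque, x through its thickness (centre plane at x = 0), y along its width. It starts upright in one of the rack's outer slots.
- square_plaque: Square-topped (rectangular) wooden plaque with a small bird painted on it, 14 mm thick, 110 mm wide and 100 mm tall, about 80 g. Origin: middle of its straight bottom edge; z up the plaque, x through its thickness (centre plane at x = 0), y along its width. It stands upright in the rack's other outer slot and stays there.
- rack: Fixed wooden dowel rack. Origin: on the table under its centre; x along its 205 mm length, z up. Two rails at y = -35 and +35 mm, 18 mm wide, carry the plaques' bottom edges at z = 20 mm. Three slots across it at x = -75, 0 and +75 mm: pairs of 10 mm dowels, rounded tops at z = 67 mm, leave a 20 mm gap along x. Plaques stand with x along the rack's x, centred at y = 0. Slot x = 0 starts empty.
- easel: Fixed wooden table easel that carries the sloped rest: 150 mm deep, about 130 wide and 120 tall. Origin: on the table under its middle; x to the painting side, which looks away from the robot, z up. The rest leans 30 degrees back from vertical, its top towards the robot (-x).
- easel_rest: The easel's sloped rest. Origin: mid-length of the corner of ledge and battens, 45 mm up. z up the slope, y along the 150 mm ledge (top z = 0), x out to the painting side. Two 14 mm battens at y = -38 and 38 mm, faces at x = 0, tops at z = 80 mm, open between but for a crossbar below z = 42. Lip at x = 26 to 32 mm, 8 high. Plaque in place: origin at (7, 0, 0) mm, axes along these, either face out.
- figurine: Bystander: terracotta bird figurine, 46 mm wide, 75 mm tall, between easel and rack. Origin under its centre.
- paint_jar: Bystander: small paint jar, 52 mm across, 55 mm tall, between easel and rack. Origin under its centre.

How it is judged:
On the way:
1. the round-topped plaque stands on edge in the rack's middle slot, released (x of arched_plaque in the frame of rack between -0.012 and 0.012 m and y of arched_plaque in the frame of rack between -0.025 and 0.025 m and z of arched_plaque in the frame of rack between 0.012 and 0.028 m and angle between arched_plaque's own z axis and vertical below 0.25 rad and angle between the x axis of arched_plaque and the x axis of rack, either way round below 0.35 rad and contact force between the fingers and arched_plaque below 0.1 N and linear speed of arched_plaque below 0.02 m/s), for 0.2 s.
At the end, for the whole second after the job is handed in: All at rest: round-topped plaque upright in middle slot (12 mm across, 25 along, 8 in height, tilt 0.25 rad, turn 0.35); house plaque upright on easel ledge (6 mm in height, 30 sideways, 5 inward to 9 outward of flat, 0.12 rad); square plaque within 20 mm, tilt under 0.25 rad (all of step 1 and x of house_plaque in the frame of easel_rest between 0.002 and 0.016 m and y of house_plaque in the frame of easel_rest between -0.03 and 0.03 m and z of house_plaque in the frame of easel_rest between -0.006 and 0.006 m and angle between the z axis of house_plaque and the z axis of easel_rest, either way round below 0.12 rad and angle between the x axis of house_plaque and the x axis of easel_rest, either way round below 0.12 rad and contact force between the fingers and house_plaque below 0.1 N and linear speed of house_plaque below 0.02 m/s and distance of square_plaque from where it was at the start of the episode below 0.02 m and angle between square_plaque's own z axis and vertical below 0.25 rad); the robot touches nothing.
It fails at once if the round-topped plaque is dropped: falls freely at over 0.7 m/s (about 25 mm) (contact force between the fingers and arched_plaque below 0.1 N and linear speed of arched_plaque above 0.7 m/s).
It fails at once if the house-shaped plaque is dropped: falls freely at over 0.7 m/s (about 25 mm) (contact force between the fingers and house_plaque below 0.1 N and linear speed of house_plaque above 0.7 m/s).
It fails at once if the square plaque is shifted by more than 30 mm (distance of square_plaque from where it was at the start of the episode above 0.03 m).
It fails at once if the figurine or the paint jar between rack and easel is shifted by more than 30 mm or tipped over (distance of any of figurine, paint_jar from where it was at the start of the episode above 0.03 m or angle between any of figurine, paint_jar's own z axis and vertical above 0.4 rad).
It also fails if it takes over 54 s, if anything falls off the work surface, if the arm or the gripper's body presses on something with over 40 N, if the wrist force passes 120 N, or if a joint passes its speed limit or range.

## Robot

A 6-joint arm with a two-finger parallel gripper is mounted at the origin on the work surface. World frame = base frame: x ahead of the robot, y to its left, z up, the work surface at z = 0. Lengths are in m, angles in rad, forces in N, time in s.
With the tool pointing down it reaches from about 0.325 to 0.775 m from the base axis. Payload 5.5 kg.
Tool frame: the origin (TCP) lies at the very end of the fingers, on their centre line; the grasp point (between the pads) lies 19 mm behind it; z points along the fingers, y is the direction in which the jaws open and shut (so a half turn about z gives the same grasp; the last joint's range is limited). The gripper opens to 85 mm and grips with 20 to 120 N. Pads are 22 mm wide; open, the fingers measure 114 mm over their backs; the gripper's body (76 mm by 85 mm) begins 54 mm behind the grasp point. The pads swing forward as they close: fully open they stand 13 mm farther back than shut.
Start: joints at [1.144, 0.091, 1.231, -0, 1.82, -0.057], TCP at [0.217, 0.559, 0.193] pointing down, gripper open.
Joint ranges: [-2.87, 2.87], [-0.86, 2.18], [0.17, 2.46], [-1.51, 4.65], [0.06, 2.69], [-2.65, 2.65]. Speed limits (rad/s): [2.57, 2.57, 3.01, 3.14, 3.14, 3.14].

## Interface

Orientations are given as a 3x3 rotation matrix whose columns are the frame's x, y, z axes.
In Python, from bench import env gives the robot as it stands.
- The arm moves only by the tool move_arm, never from a script. Its argument "series" is a list of rows, each a list of 2 entries, a list of its own where there are three numbers: the shift along the tool's x, y, z in mm, then the turn, a rotation vector about the tool's x, y, z in rad. In form: [[[x, y, z], [wx, wy, wz]], ...]. A call has 1 to 10 rows; each row shifts and turns the commanded pose from where the row before left it, along the tool's axes as they then stand; what a row does not reach is not made up. A row lasts 1/12 s, in which the tool goes at most 41.7 mm and 7.16 degrees, less where a joint would pass 70% of its speed; a pose out of reach is approached as far as the arm can. A call is refused whole if a number of a shift passes 41.7 or a number of a turn 0.125, either way. A call with a gripper value outside its range is refused whole. "fingers" is the opening in per cent of the stroke, from 0 (shut) to 100 (fully open), set as the call begins (left out, the last holds). The fingers move at their own pace and stop on an object; "newtons" is the grip in N (left out, the last holds). Time passes only in rows, so rows that do not move let the fingers close. It gives the time, the measured TCP pose, the force and the opening at its end, in the units of the state.
- env.read_state(): the state, without advancing time (a new reading comes with each control period).
- env.capture(name): name is "side" or "top" or "wrist"; returns a dict with "pixels" (420x560x3 uint8, blue, green, red), "vfov" (degrees; the focal length in pixels is half the picture's height over the tangent of half this angle, whatever the lens; pixels are square), "cx", "cy" (the principal point, pixels), "cam_to_world" (4x4, takes a point from camera to world coordinates); the wrist camera has in their place "T_tool_cam" (4x4, takes a point from camera to tool coordinates, whose origin is the TCP and whose axes are the flange's). Camera axes: x right, y down, z forward; pixel columns grow to the right and rows downward; lengths in m; the calibration is good to about 2 mm. A picture is of the moment at which its call begins: read the wrist's pose just before it. There is no depth.
- env.close_job(): hands the job in, once; it reports no verdict.
Trained networks look in a picture, given as the dict that the camera call returned (one of the last four; its "shot" number tells which), for a name from the list of things; names that differ only in an ending like _2 or _b are one class to them, and where a whole thing is asked for, a point or a joint stands for the part that bears it (a point fixed in the world has none). Each returns a list of dicts, best first, with "confidence" (0 to 1); they miss things now and then, are a little off and sometimes report something else, mostly with a low value. They report only what shows in the picture. A call takes as long as a camera call.
- env.cut_out(picture, label): "pixels" (420x560 bool, what is visible of it) and "location" ([column, row] in pixels, amid what is visible of it).
- env.landmark_of(picture, label): "location" ([column, row] in pixels: a listed point, or the origin of a listed thing).
The state is a dict: "clock": time; "q": joint angles; "dq": joint speeds; "effort": joint torques, N m; "eef_pos": TCP position; "ee_rot": TCP orientation; "wrist_force": force on the tool from outside, world axes, zero at the start; "ft_torque": the same for the moment, N m; "gripper_width": opening from 0.0 (shut) to 1.0 (fully open).
Only numpy, scipy, OpenCV 4.12 (cv2) and the standard library are available. Lean on these libraries where they do the work, as an engineer would, in place of code of your own. Each camera call takes 0.05 s, during which the arm holds its last target. There are 200 camera calls.

## Working session

There is one attempt and no reset: what is moved stays moved. The work goes in short steps, Python scripts to look and compute and a tool call to move; the robot and the scene stay as the last step left them, time stands still between calls to the robot, and variables do not carry over. Pictures are saved under pics/ and viewed, about 8 in all and at most 12, crops included, and the job is handed in when it is done.

Besides the shell and the picture viewer there is one more tool, called as name([rows], argument=value, ...), one row to a line, values as JSON. move_arm: Moves the arm, as the interface text tells. Its arguments: {"type":"object","properties":{"series":{"type":"array","items":{"type":"array"}},"fingers":{"type":"number"},"newtons":{"type":"number"}},"required":["series"]}

```bash
ls; mkdir -p pics
cat > h.py <<'E'
import numpy as np, cv2
from bench import env
def cam(p):
    f=p["pixels"].shape[0]/2/np.tan(np.radians(p["vfov"])/2)
    return f,p["cx"],p["cy"]
def ray(p,uv,T=None):
    f,cx,cy=cam(p); T=np.array(p["cam_to_world"]) if T is None else T
    d=T[:3,:3]@np.array([(uv[0]-cx)/f,(uv[1]-cy)/f,1]); return T[:3,3],d
def at_z(p,uv,z,T=None):
    o,d=ray(p,uv,T); return o+d*(z-o[2])/d[2]
def proj(p,X,T=None):
    f,cx,cy=cam(p); T=np.array(p["cam_to_world"]) if T is None else T
    c=(np.atleast_2d(X)-T[:3,3])@T[:3,:3]; return np.c_[f*c[:,0]/c[:,2]+cx,f*c[:,1]/c[:,2]+cy]
def tri(p1,a,p2,b):
    o1,d1=ray(p1,a);o2,d2=ray(p2,b)
    s=np.linalg.lstsq(np.c_[d1,-d2],o2-o1,rcond=None)[0]
    A=o1+s[0]*d1;B=o2+s[1]*d2; return (A+B)/2,np.linalg.norm(A-B)
def wristT(p,s):
    T=np.eye(4);T[:3,:3]=s["ee_rot"];T[:3,3]=s["eef_pos"]; return T@np.array(p["T_tool_cam"])
E
python3 - <<'E'
from h import *
s=env.read_state(); print(s["clock"],np.round(s["eef_pos"],4),np.round(s["ee_rot"],3).tolist())
P={}
for n in ("side","top"):
    p=P[n]=env.capture(n); cv2.imwrite(f"pics/{n}0.png",p["pixels"])
    print(n,np.round(p["cam_to_world"],3).tolist(),p["vfov"])
    for l in ["arched_plaque","house_plaque","square_plaque","rack","easel","easel_rest","figurine","paint_jar"]:
        r=env.landmark_of(p,l); r2=env.cut_out(p,l)
        print(l,[(np.round(x["location"],1).tolist(),round(x["confidence"],2)) for x in r[:2]],[(np.round(x["location"],1).tolist(),round(x["confidence"],2),int(x["pixels"].sum())) for x in r2[:2]])
im=np.vstack([P["side"]["pixels"],P["top"]["pixels"]]); 
cv2.imwrite("pics/both0.png",cv2.resize(im,(400,600)))
E
```

```text
pics
0.0 [0.2167 0.5591 0.1918] [[-0.932, 0.361, -0.001], [0.361, 0.932, -0.002], [0.0, -0.002, -1.0]]
side [[-0.979, -0.147, 0.143, 0.414], [-0.204, 0.756, -0.622, 0.535], [-0.017, -0.638, -0.77, 0.721], [0.0, 0.0, 0.0, 1.0]] 52.345839143955125
arched_plaque [([299.5, 160.0], 0.57)] [([314.0, 147.2], 0.58, 931)]
house_plaque [([290.9, 330.7], 0.62)] [([290.0, 317.7], 0.77, 839)]
square_plaque [([201.6, 329.8], 0.58)] [([197.8, 316.1], 0.64, 1405)]
rack [([251.3, 335.8], 0.67)] [([253.7, 340.8], 0.59, 3101)]
easel [([308.7, 181.1], 0.55)] [([309.4, 178.8], 0.66, 2025)]
easel_rest [([300.1, 166.3], 0.94)] [([292.3, 169.5], 0.76, 716)]
figurine [([319.4, 241.3], 0.95)] [([315.9, 231.4], 0.94, 570)]
paint_jar [([229.5, 231.0], 0.76), ([301.7, 165.1], 0.7)] [([228.6, 222.3], 0.58, 712)]
top [[-0.174, -0.962, 0.209, 0.388], [-0.985, 0.17, -0.036, 0.013], [-0.001, -0.212, -0.977, 0.835], [0.0, 0.0, 0.0, 1.0]] 51.65845840441681
arched_plaque [([384.9, 215.2], 0.56)] [([393.1, 224.8], 0.71, 2014)]
house_plaque [([175.9, 279.9], 0.6)] [([166.1, 274.4], 0.94, 1388)]
square_plaque [([151.8, 200.7], 0.74)] [([142.3, 198.5], 0.95, 1634)]
rack [([164.5, 245.0], 0.68), ([273.2, 179.1], 0.36)] [([176.4, 243.5], 0.95, 2111)]
easel [([376.2, 231.6], 0.69)] [([360.3, 235.7], 0.65, 2571), ([173.9, 244.0], 0.28, 1955)]
easel_rest [([383.4, 216.8], 0.69)] [([372.9, 207.8], 0.94, 1222)]
figurine [([290.5, 269.2], 0.73), ([382.5, 211.6], 0.47)] [([287.5, 267.8], 0.88, 481)]
paint_jar [([272.1, 178.8], 0.74)] [([273.9, 178.3], 0.87, 681)]
```

View pics/side0.png

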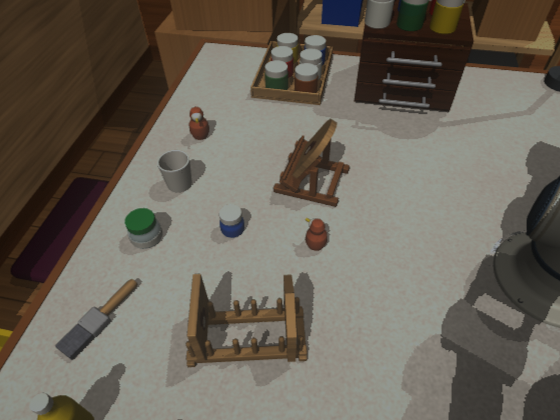

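View pics/top0.png

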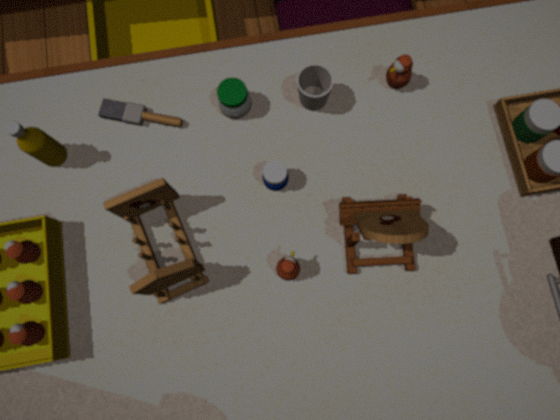

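Run:
```python
from h import *
a=env.capture("side");b=env.capture("top")
L={"arched_plaque":((299.5,160),(384.9,215.2)),"house":((290.9,330.7),(175.9,279.9)),"sq":((201.6,329.8),(151.8,200.7)),"rack":((251.3,335.8),(164.5,245)),"easel":((308.7,181.1),(376.2,231.6)),"rest":((300.1,166.3),(383.4,216.8)),"fig":((319.4,241.3),(290.5,269.2)),"jar":((229.5,231),(272.1,178.8))}
for k,(u,v) in L.items():
    X,e=tri(a,u,b,v); print(k,np.round(X,4),round(e,4))
```

```text
arched_plaque [ 0.525  -0.1849  0.0488] 0.0064
house [0.4728 0.2169 0.023 ] 0.0022
sq [0.6291 0.2449 0.0215] 0.007
rack [0.5421 0.2338 0.0099] 0.0055
easel [ 0.5023 -0.1741 -0.0041] 0.0015
rest [ 0.5247 -0.1866  0.0278] 0.0038
fig [0.4548 0.0043 0.0072] 0.0056
jar [ 0.6435  0.0092 -0.    ] 0.0026
```

```bash
cat >> h.py <<'E'
from scipy.spatial.transform import Rotation as Ro
def down(deg): # tool pointing down, jaw axis at angle deg
    c,s=np.cos(np.radians(deg)),np.sin(np.radians(deg)); return np.array([[-s,c,0],[c,s,0],[0,0,-1.]])
def plan(p1,R1,p0=None,R0=None,n=None):
    s=env.read_state()
    p0=np.array(s["eef_pos"]) if p0 is None else p0; R0=np.array(s["ee_rot"]) if R0 is None else R0
    W=Ro.from_matrix(R0.T@R1).as_rotvec(); d=R0.T@(p1-p0)
    n=n or int(np.ceil(max(np.linalg.norm(d)/0.040,np.linalg.norm(W)/0.12,1)))
    w=W/n; S=sum(Ro.from_rotvec(w*k).as_matrix() for k in range(n))
    print(n,"rows of",np.round(np.linalg.solve(S,d)*1000,1).tolist(),np.round(w,4).tolist())
E
python3 - <<'E'
from h import *
s=env.read_state(); p=env.capture("wrist"); print(s["clock"],np.round(p["T_tool_cam"],3).tolist(),p["vfov"])
plan(np.array([.50,.23,.38]),down(10))
E
```

```text
1.8 [[0.0, -0.966, -0.259, 0.065], [1.0, -0.0, 0.001, 0.0], [-0.001, -0.259, 0.966, -0.181], [0.0, 0.0, 0.0, 1.0]] 62.80134141112273
12 rows of [-37.8, -0.8, -15.6] [0.0, 0.0, 0.0855]
```

move_arm([
  [[-37.8,-0.8,-15.6],[0,0,0.0855]],
  [[-37.8,-0.8,-15.6],[0,0,0.0855]],
  [[-37.8,-0.8,-15.6],[0,0,0.0855]],
  [[-37.8,-0.8,-15.6],[0,0,0.0855]],
  [[-37.8,-0.8,-15.6],[0,0,0.0855]],
  [[-37.8,-0.8,-15.6],[0,0,0.0855]],
  [[-37.8,-0.8,-15.6],[0,0,0.0855]],
  [[-37.8,-0.8,-15.6],[0,0,0.0855]],
  [[-37.8,-0.8,-15.6],[0,0,0.0855]],
  [[-37.8,-0.8,-15.6],[0,0,0.0855]],
])

```text
clock: 2.68
eef_pos: [0.4797, 0.301, 0.3493]
ee_rot: [[-0.335, 0.942, -0.0], [0.942, 0.335, -0.0], [-0.0, -0.0, -1.0]]
wrist_force: [0.8, -0.1, -0.2]
gripper_width: 0.999
```

move_arm([
  [[-37.8,-0.8,-15.6],[0,0,0.0855]],
  [[-37.8,-0.8,-15.6],[0,0,0.0855]],
  [[0,0,0],[0,0,0]],
  [[0,0,0],[0,0,0]],
])

```text
clock: 3.02
eef_pos: [0.5005, 0.2284, 0.3818]
ee_rot: [[-0.171, 0.985, 0.003], [0.985, 0.171, 0.001], [0.001, 0.003, -1.0]]
wrist_force: [0.4, 0.5, -0.3]
gripper_width: 1.004
```

Run:
```python
from h import *
import pickle
s=env.read_state(); p=env.capture("wrist"); T=wristT(p,s); print(s["clock"],np.round(s["eef_pos"],4),np.round(s["ee_rot"],3).tolist())
cv2.imwrite("pics/w1.png",p["pixels"]); pickle.dump((p,T),open("w1.pkl","wb"))
for l,z in [("house_plaque",.02),("square_plaque",.02),("rack",0)]:
    for x in env.landmark_of(p,l)[:2]: print(l,np.round(x["location"],1),round(x["confidence"],2),np.round(at_z(p,x["location"],z,T),4))
```

```text
3.0167 [0.5005 0.2284 0.3818] [[-0.171, 0.985, 0.003], [0.985, 0.171, 0.001], [0.001, 0.003, -1.0]]
house_plaque [263.2 161.7] 0.92 [0.4783 0.214  0.02  ]
square_plaque [357.7 158.3] 0.55 [0.6244 0.2447 0.02  ]
```

View pics/w1.png

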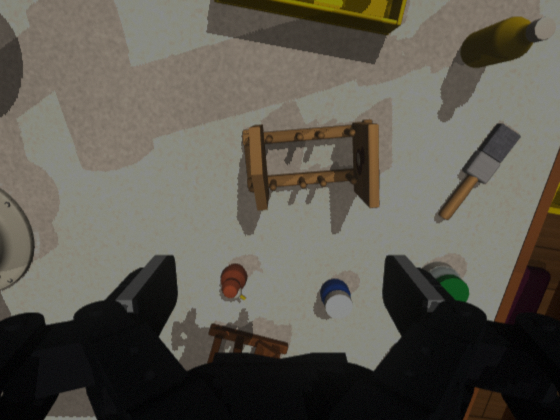

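Run:
```python
from h import *
import pickle
p,T=pickle.load(open("w1.pkl","rb"))
im=p["pixels"][100:230,220:400]; k=4.4
im=cv2.convertScaleAbs(cv2.resize(im,None,fx=k,fy=k,interpolation=cv2.INTER_CUBIC),alpha=1.4)
c=np.array([.5514,.2294]);a=np.radians(11.9);R=np.array([[np.cos(a),-np.sin(a)],[np.sin(a),np.cos(a)]])
def W(x,y,z): return np.r_[c+R@[x,y],z]
def d(pts,col):
    q=(proj(p,np.array([W(*t) for t in pts]),T)-[220,100]+.5)*k
    cv2.polylines(im,[q.astype(np.int32)],False,col,1)
for x in(-15,15):
    for y in(-35,35):
        t=np.linspace(0,6.3,20); d([(x/1e3+.005*np.cos(u),y/1e3+.005*np.sin(u),.064) for u in t],(0,0,255))
for y in(-.026,-.044,.026,.044): d([(-.1025,y,.02),(.1025,y,.02)],(255,0,0))
for s in(-1,1):
    d([(s*.075-.007,-.055,.02),(s*.075-.007,.055,.02)],(0,255,0))
h=.15
d([(-.082,-.055,.115),(-.082,0,.15),(-.082,.055,.115)],(0,255,0));d([(-.068,-.055,.115),(-.068,0,.15),(-.068,.055,.115)],(0,255,0))
d([(.082,-.055,.12),(.068,-.055,.12),(.068,.055,.12),(.082,.055,.12),(.082,-.055,.12)],(0,255,0))
cv2.imwrite("pics/w1z.png",im)
```

```text
(no output)
```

View pics/w1z.png

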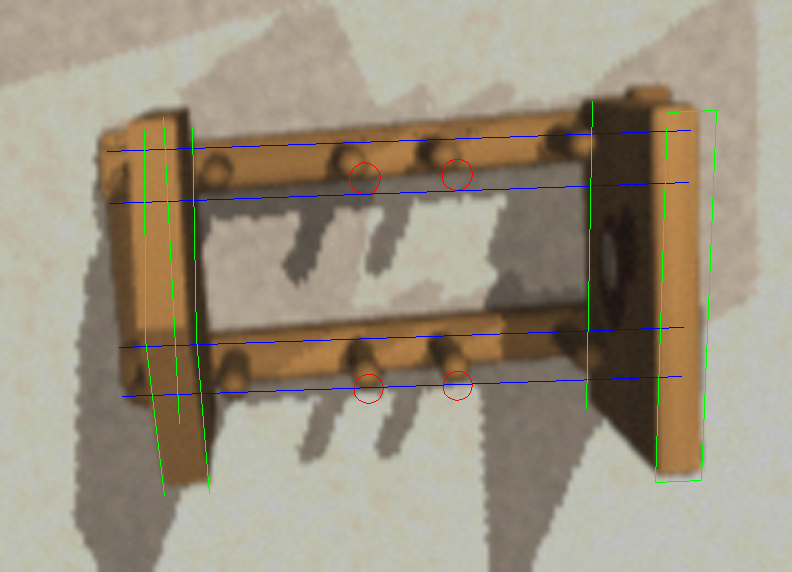

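Run:
```python
from h import *
import pickle
from scipy.optimize import least_squares
p,T=pickle.load(open("w1.pkl","rb"))
D=[(-15,-35,370,377),(15,-35,457,372),(-15,35,355,168),(15,35,444,160),(-60,-35,235,381),(-60,35,216,177),(60,-35,590,357),(60,35,582,147)]
L=[(x,y,64,u,v) for x,y,u,v in D]
A=np.array(L);uv=A[:,3:]/4.4-.5+[220,100]
def W(q):
    c,s=np.cos(q[2]),np.sin(q[2]); P=A[:,:3]/1e3
    return np.c_[q[0]+c*P[:,0]-s*P[:,1],q[1]+s*P[:,0]+c*P[:,1],P[:,2]]
r=least_squares(lambda q:(proj(p,W(q),T)-uv).ravel(),[.55,.23,.2]); print(r.x,np.degrees(r.x[2]));print(np.round(r.fun.reshape(-1,2),1).tolist())
s=env.read_state();
q=r.x
for dx in(-.075,.075): print(q[0]+np.cos(q[2])*dx,q[1]+np.sin(q[2])*dx)
plan(np.array([.47,-.06,.40]),down(-8))
```

```text
[0.54844082 0.23379379 0.25242113] 14.462665635220628
[[-0.6, -0.1], [-0.1, -0.6], [-0.3, -0.5], [0.5, -0.4], [-0.2, 1.4], [-0.1, 0.0], [0.1, 0.4], [0.7, -0.1]]
0.4758175243888842 0.21506260744652533
0.6210641120403928 0.2525249722356388
8 rows of [-36.4, -5.1, -2.6] [-0.0002, 0.0, 0.0396]
```

Run:
```python
from h import *
plan(np.array([.48,-.17,.40]),down(-10))
```

```text
11 rows of [-36.6, -2.4, -1.9] [-0.0002, 0.0, 0.032]
```

move_arm([
  [[-36.6,-2.4,-1.9],[0,0,0.032]],
  [[-36.6,-2.4,-1.9],[0,0,0.032]],
  [[-36.6,-2.4,-1.9],[0,0,0.032]],
  [[-36.6,-2.4,-1.9],[0,0,0.032]],
  [[-36.6,-2.4,-1.9],[0,0,0.032]],
  [[-36.6,-2.4,-1.9],[0,0,0.032]],
  [[-36.6,-2.4,-1.9],[0,0,0.032]],
  [[-36.6,-2.4,-1.9],[0,0,0.032]],
  [[-36.6,-2.4,-1.9],[0,0,0.032]],
  [[-36.6,-2.4,-1.9],[0,0,0.032]],
])

```text
clock: 4.05
eef_pos: [0.4872, -0.1353, 0.3982]
ee_rot: [[0.143, 0.99, -0.001], [0.99, -0.143, 0.001], [0.0, -0.002, -1.0]]
wrist_force: [0.7, 0.3, 0.6]
gripper_width: 1.001
```

move_arm([
  [[-36.6,-2.4,-1.9],[0,0,0.032]],
  [[0,0,0],[0,0,0]],
  [[0,0,0],[0,0,0]],
])

```text
clock: 4.3
eef_pos: [0.4796, -0.1714, 0.4]
ee_rot: [[0.177, 0.984, -0.002], [0.984, -0.177, 0.001], [0.001, -0.002, -1.0]]
wrist_force: [-0.1, 0.6, -1.1]
gripper_width: 0.999
```

Run:
```python
from h import *
import pickle
s=env.read_state(); p=env.capture("wrist"); T=wristT(p,s); print(s["clock"],np.round(s["eef_pos"],4))
pickle.dump((p,T),open("w2.pkl","wb"))
for l,z in [("arched_plaque",.048),("easel_rest",.045),("easel",0)]:
    for x in env.landmark_of(p,l)[:2]: print(l,np.round(x["location"],1),round(x["confidence"],2),np.round(at_z(p,x["location"],z,T),4))
    for x in env.cut_out(p,l)[:1]:
        v,u=np.nonzero(x["pixels"]); print("cut",u.min(),u.max(),v.min(),v.max(),round(x["confidence"],2))
im=p["pixels"][60:300,120:440]; cv2.imwrite("pics/w2z.png",cv2.convertScaleAbs(cv2.resize(im,None,fx=2.5,fy=2.5,interpolation=cv2.INTER_CUBIC),alpha=1.4))
```

```text
4.3 [ 0.4796 -0.1714  0.4   ]
arched_plaque [310.5 161.4] 0.91 [ 0.525  -0.1881  0.048 ]
cut 260 314 123 206 0.58
easel_rest [305.7 158.8] 0.6 [ 0.5184 -0.1832  0.045 ]
cut 298 328 103 202 0.87
cut 242 336 103 201 0.9
```

View pics/w2z.png

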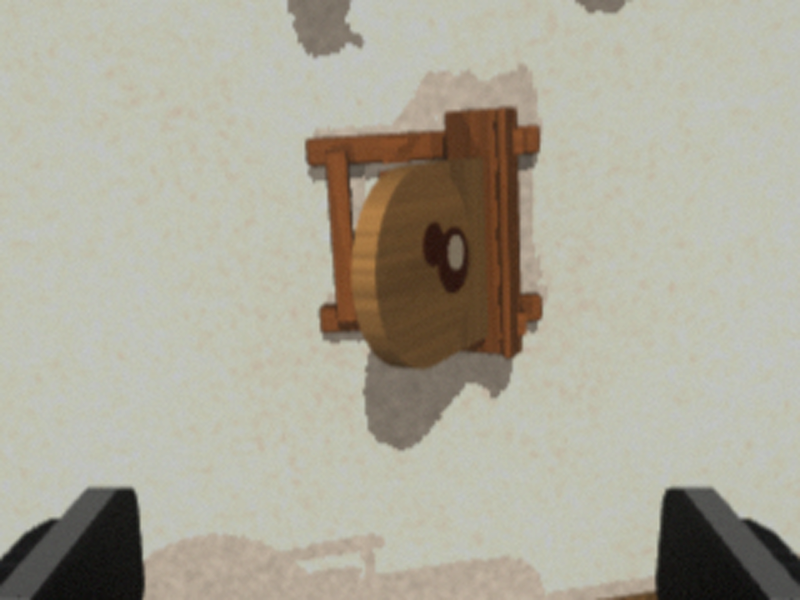

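```bash
cat >> h.py <<'E'
def restR(yaw):
    B=np.array([[np.cos(np.pi/6),0,-.5],[0,1,0],[.5,0,np.cos(np.pi/6)]]); return Ro.from_euler("z",yaw).as_matrix()@B
E
python3 - <<'E'
from h import *
import pickle
from scipy.optimize import least_squares
p,T=pickle.load(open("w2.pkl","rb"))
k=2.5;off=np.array([120,60])
A=np.array([(32,75,8,517,108),(32,-75,8,521,354),(26,75,8,496,110),(26,-75,8,503,356)],float)
uv=A[:,3:]/k-.5+off
W=lambda q,P:np.r_[q[:2],.045]+P@restR(q[2]).T
r=least_squares(lambda q:(proj(p,W(q,A[:,:3]/1e3),T)-uv).ravel(),[.52,-.185,-.17]);q=r.x
print(q,np.degrees(q[2]),np.round(r.fun,1))
im=cv2.imread("pics/w2z.png")
def d(P,col): cv2.polylines(im,[((proj(p,W(q,np.array(P)/1e3),T)-off+.5)*k).astype(np.int32)],False,col,1)
d([(32,75,8),(32,-75,8),(26,-75,8),(26,75,8),(32,75,8)],(0,0,255))
t=np.linspace(0,np.pi,40)
for x in(0,14): d([(x,55,0)]+[(x,55*np.cos(u),75+55*np.sin(u)) for u in t]+[(x,-55,0)],(0,255,0))
d([(0,75,0),(26,75,0)],(255,0,0));d([(0,75,0),(0,-75,0)],(255,0,0))
# tool pose for grasp
cv2.imwrite("pics/w2o.png",cv2.resize(im[80:400,270:570],None,fx=1.7,fy=1.7))
E
```

```text
[ 0.52319131 -0.17559656 -0.12179909] -6.978574038122811 [-2.3 -0.9 -1.7  1.9  2.2 -1.5  1.9  0.8]
```

View pics/w2o.png

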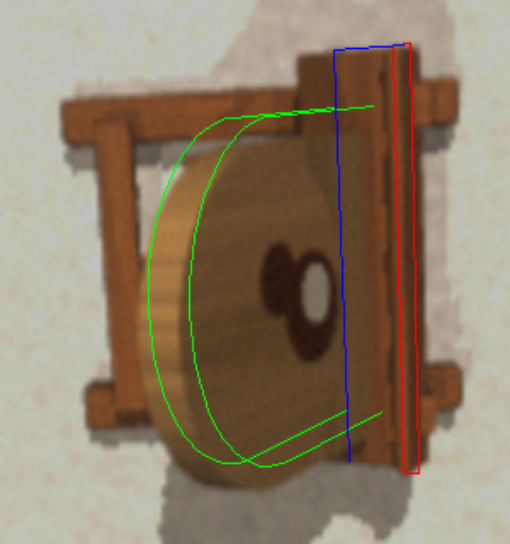

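Run:
```python
from h import *
import pickle
from scipy.optimize import minimize
s=env.read_state(); S=[]
for n in("wrist","top","side"):
    p=env.capture(n); T=wristT(p,s) if n=="wrist" else np.array(p["cam_to_world"])
    m=env.cut_out(p,"arched_plaque"); 
    if m: S.append((n,p,T,m[0]["pixels"].astype(np.uint8)));print(n,m[0]["confidence"],m[0]["pixels"].sum())
    if n=="wrist":
        im=p["pixels"]
t=np.linspace(0,np.pi,30)
P=np.array([(x,y,z) for x in(0,14) for y,z in [(55,0),(-55,0)]+[(55*np.cos(u),75+55*np.sin(u)) for u in t]])/1e3
def pts(q): return np.r_[q[:2],.045]+P@restR(q[2]).T
def iou(q,S=S):
    o=[]
    for n,p,T,m in S:
        h=cv2.convexHull(proj(p,pts(q),T).astype(np.float32)); r=np.zeros((1680,2240),np.uint8)
        cv2.fillConvexPoly(r,np.int32((h+.5)*4*16),1,shift=4); M=cv2.resize(m,(2240,1680),interpolation=cv2.INTER_NEAREST)
        o.append((r&M).sum()/(r|M).sum())
    return o
def fit(S):
    b=minimize(lambda q:-sum(iou(q/[100,100,10],S)),np.array([52,-18.5,-1.2]),method="Nelder-Mead",options=dict(initial_simplex=np.array([[52,-18.5,-1.2],[53.,-18.5,-1.2],[52,-17.5,-1.2],[52,-18.5,-.4]]),xatol=.01,fatol=1e-4))
    return b.x/[100,100,10]
for sub in([S[0]],[S[1]],S):
    q=fit(sub); print([x[0] for x in sub],np.round(q,4),np.degrees(q[2]).round(1),np.round(iou(q),3))
np.save("plq.npy",q)
```

```text
wrist 0.94 3919
top 0.61 2030
side 0.76 910
['wrist'] [ 0.5183 -0.1827 -0.1277] -7.3 [0.983 0.949 0.87 ]
['top'] [ 0.5181 -0.1815 -0.1288] -7.4 [0.966 0.961 0.837]
['wrist', 'top', 'side'] [ 0.5188 -0.1828 -0.1246] -7.1 [0.978 0.94  0.895]
```

```bash
cat >> h.py <<'E'
O=np.array([.5185,-.1825,.045]); YE=-.126
def easelT(z,x=.007,y=0.):
    R=restR(YE); return O+R@[x,y,z], np.c_[R[:,1],R[:,0],-R[:,2]]
RK=np.array([.5484,.2338]); YR=.2524
def rackT(x,z,y=0.):
    c,s=np.cos(YR),np.sin(YR); return np.r_[RK+[c*x-s*y,s*x+c*y],z],down(np.degrees(YR))
E
python3 - <<'E'
from h import *
a=easelT(.20);b=easelT(.085);print(a[0],b[0]);plan(*a);plan(*b,*a)
print(env.read_state()["clock"],env.read_state()["q"])
E
```

```text
[ 0.42530687 -0.17069513  0.22170508] [ 0.48235104 -0.17792097  0.12211216]
5 rows of [-1.9, -18.1, 33.2] [-0.1047, 0.0027, -0.0099]
3 rows of [-0.0, 0.0, 38.3] [0.0, 0.0, 0.0]
4.95 [-4.08775790e-01 -1.99846909e-03  9.43656188e-01  1.66620550e-05
  2.19987448e+00 -2.32076367e-01]
```

move_arm([
  [[-1.9,-18.1,33.2],[-0.1047,0.0027,-0.0099]],
  [[-1.9,-18.1,33.2],[-0.1047,0.0027,-0.0099]],
  [[-1.9,-18.1,33.2],[-0.1047,0.0027,-0.0099]],
  [[-1.9,-18.1,33.2],[-0.1047,0.0027,-0.0099]],
  [[-1.9,-18.1,33.2],[-0.1047,0.0027,-0.0099]],
  [[0,0,0],[0,0,0]],
  [[0,0,0],[0,0,0]],
], fingers=65)

```text
clock: 5.53
eef_pos: [0.4236, -0.1686, 0.2422]
ee_rot: [[0.134, 0.903, 0.409], [0.991, -0.127, -0.045], [0.011, 0.411, -0.911]]
wrist_force: [-0.0, 0.4, 2.1]
gripper_width: 0.654
```

Run:
```python
from h import *
s=env.read_state(); p=env.capture("wrist"); T=wristT(p,s)
print(s["q"]);plan(*easelT(.2),n=1);plan(*easelT(.085))
im=p["pixels"].copy()
t=np.linspace(0,np.pi,40)
for x in(0,.014):
    P=np.array([(x,.055,0)]+[(x,.055*np.cos(u),.075+.055*np.sin(u)) for u in t]+[(x,-.055,0)])
    cv2.polylines(im,[proj(p,O+P@restR(YE).T,T).astype(np.int32)],True,(0,255,0),1)
q=easelT(.085)[0]; cv2.circle(im,tuple(proj(p,q,T)[0].astype(int)),3,(0,0,255),-1)
cv2.imwrite("pics/w3.png",im)
```

```text
[-0.62403409 -0.70409857  1.84176649  0.20402006  1.62794796 -0.43672916]
1 rows of [-0.6, -15.2, 27.9] [-0.0857, -0.0002, -0.0083]
4 rows of [-0.1, -2.5, 35.6] [-0.0214, -0.0001, -0.0021]
```

View pics/w3.png

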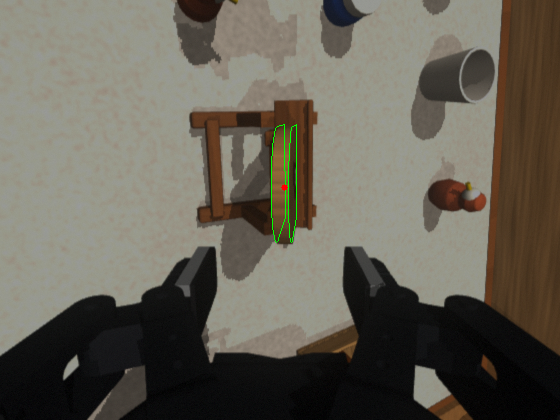

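move_arm([
  [[-0.1,-4,14],[-0.0285,0,-0.0028]],
  [[-0.1,-4,14],[-0.0285,0,-0.0028]],
  [[-0.1,-4,14],[-0.0285,0,-0.0028]],
  [[0,0,0],[0,0,0]],
])

```text
clock: 5.92
eef_pos: [0.4388, -0.1733, 0.2184]
ee_rot: [[0.123, 0.856, 0.503], [0.992, -0.104, -0.066], [-0.005, 0.507, -0.862]]
wrist_force: [-0.8, 0.3, -1.0]
gripper_width: 0.652
```

Run:
```python
from h import *
s=env.read_state(); print(s["q"]);plan(*easelT(.2),n=1);plan(*easelT(.085))
```

```text
[-0.65573561 -0.79303912  1.96703313  0.25736106  1.4990695  -0.49027608]
1 rows of [0.9, -10.1, -9.7] [0.0081, 0.0027, 0.0043]
3 rows of [0.4, -3.6, 35.1] [0.0027, 0.0009, 0.0014]
```

move_arm([
  [[0.3,-5,24],[0.002,0,0.001]],
  [[0.3,-5,24],[0.002,0,0.001]],
  [[0,0,24],[0.002,0,0.001]],
  [[0,0,0],[0,0,0]],
  [[0,0,0],[0,0,0]],
])

```text
clock: 6.33
eef_pos: [0.4658, -0.1754, 0.1495]
ee_rot: [[0.125, 0.86, 0.495], [0.992, -0.108, -0.063], [-0.001, 0.499, -0.867]]
wrist_force: [0.6, -0.8, 0.4]
gripper_width: 0.651
```

Run:
```python
from h import *
s=env.read_state(); print(s["q"]);plan(*easelT(.085),n=1)
```

```text
[-0.6059744  -0.73569262  2.05600756  0.2375767   1.35528093 -0.47650378]
1 rows of [-0.4, 0.9, 32.1] [-0.0015, 0.0004, 0.0009]
```

move_arm([
  [[-0.2,0.5,16],[0,0,0]],
  [[-0.2,0.4,16],[0,0,0]],
  [[0,0,0],[0,0,0]],
  [[0,0,0],[0,0,0]],
])

```text
clock: 6.67
eef_pos: [0.481, -0.1776, 0.1203]
ee_rot: [[0.126, 0.86, 0.494], [0.992, -0.109, -0.063], [-0.0, 0.498, -0.867]]
wrist_force: [-0.6, -0.0, 0.2]
gripper_width: 0.648
```

move_arm([
  [[0,0,0],[0,0,0]],
  [[0,0,0],[0,0,0]],
  [[0,0,0],[0,0,0]],
  [[0,0,0],[0,0,0]],
  [[0,0,0],[0,0,0]],
  [[0,0,0],[0,0,0]],
  [[0,0,0],[0,0,0]],
  [[0,0,0],[0,0,0]],
], fingers=0, newtons=50)

```text
clock: 7.33
eef_pos: [0.4804, -0.1775, 0.1186]
ee_rot: [[0.127, 0.86, 0.494], [0.992, -0.11, -0.063], [-0.0, 0.498, -0.867]]
wrist_force: [-2.3, 0.0, 6.6]
gripper_width: 0.143
```

Run:
```python
from h import *
s=env.read_state(); print(np.round((restR(YE).T@(np.array(s["eef_pos"])-O))*1000,1))
p0=np.array(s["eef_pos"]);R0=np.array(s["ee_rot"]); a=p0-R0[:,2]*.03; 
m=np.array([.46,-.15,.33]);R=down(-5)
plan(m,R,a,R0);plan(*rackT(0,.31),m,R)
```

```text
[ 3.5  0.2 82.9]
5 rows of [4.8, 9.9, -36.2] [0.1044, 0.0021, -0.0078]
10 rows of [37.9, 11.4, 2.0] [0.0, 0.0, -0.034]
```

move_arm([
  [[0,0,-10],[0,0,0]],
  [[0,0,-10],[0,0,0]],
  [[0,0,-10],[0,0,0]],
  [[0,0,-20],[0,0,0]],
  [[0,0,-20],[0,0,0]],
  [[0,0,0],[0,0,0]],
])

```text
clock: 7.83
eef_pos: [0.445, -0.1733, 0.1817]
ee_rot: [[0.127, 0.859, 0.495], [0.992, -0.109, -0.065], [-0.002, 0.499, -0.866]]
wrist_force: [0.6, 0.5, 0.4]
gripper_width: 0.139
```

Run:
```python
from h import *
s=env.read_state();print(s["q"])
m=np.array([.46,-.14,.33]);R=down(-5)
plan(m,R,n=10);plan(*rackT(0,.31),m,R,n=12)
```

```text
[-0.63854341 -0.78888208  2.02793743  0.24756682  1.43995909 -0.48580054]
10 rows of [3.4, 5.4, -14.1] [0.0523, 0.0012, -0.0039]
12 rows of [30.7, 9.5, 1.7] [0.0, 0.0, -0.0283]
```

move_arm([
  [[3.4,5.4,-14.1],[0.0523,0.0012,-0.0039]],
  [[3.4,5.4,-14.1],[0.0523,0.0012,-0.0039]],
  [[3.4,5.4,-14.1],[0.0523,0.0012,-0.0039]],
  [[3.4,5.4,-14.1],[0.0523,0.0012,-0.0039]],
  [[3.4,5.4,-14.1],[0.0523,0.0012,-0.0039]],
  [[3.4,5.4,-14.1],[0.0523,0.0012,-0.0039]],
  [[3.4,5.4,-14.1],[0.0523,0.0012,-0.0039]],
  [[3.4,5.4,-14.1],[0.0523,0.0012,-0.0039]],
  [[3.4,5.4,-14.1],[0.0523,0.0012,-0.0039]],
  [[3.4,5.4,-14.1],[0.0523,0.0012,-0.0039]],
])

```text
clock: 8.67
eef_pos: [0.4615, -0.1399, 0.3257]
ee_rot: [[0.087, 0.996, -0.008], [0.996, -0.087, 0.004], [0.003, -0.008, -1.0]]
wrist_force: [0.3, 0.2, -0.6]
gripper_width: 0.139
```

move_arm([
  [[30.7,9.5,1.7],[0,0,-0.0283]],
  [[30.7,9.5,1.7],[0,0,-0.0283]],
  [[30.7,9.5,1.7],[0,0,-0.0283]],
  [[30.7,9.5,1.7],[0,0,-0.0283]],
  [[30.7,9.5,1.7],[0,0,-0.0283]],
  [[30.7,9.5,1.7],[0,0,-0.0283]],
  [[30.7,9.5,1.7],[0,0,-0.0283]],
  [[30.7,9.5,1.7],[0,0,-0.0283]],
  [[30.7,9.5,1.7],[0,0,-0.0283]],
  [[30.7,9.5,1.7],[0,0,-0.0283]],
])

```text
clock: 9.5
eef_pos: [0.5435, 0.1712, 0.3079]
ee_rot: [[-0.196, 0.981, -0.006], [0.981, 0.196, 0.002], [0.004, -0.006, -1.0]]
wrist_force: [0.6, -0.9, -0.1]
gripper_width: 0.148
```

Run:
```python
from h import *
plan(*rackT(0,.28))
```

```text
2 rows of [30.0, 9.0, 14.0] [-0.0028, -0.0019, -0.0274]
```

move_arm([
  [[20,6,10],[-0.002,-0.001,-0.018]],
  [[20,6,10],[-0.002,-0.001,-0.018]],
  [[20,6,8],[-0.002,-0.001,-0.018]],
  [[0,0,0],[0,0,0]],
  [[0,0,0],[0,0,0]],
])

```text
clock: 9.92
eef_pos: [0.5477, 0.2328, 0.2794]
ee_rot: [[-0.249, 0.968, -0.001], [0.968, 0.249, -0.0], [0.0, -0.001, -1.0]]
wrist_force: [-0.0, -1.3, -0.9]
gripper_width: 0.145
```

Run:
```python
from h import *
s=env.read_state();plan(*rackT(0,.28),n=1)
p=env.capture("wrist");T=wristT(p,s)
im=p["pixels"].copy()
def W(P): return np.array([rackT(x/1e3,z/1e3,y/1e3)[0] for x,y,z in P])
def d(P,c): cv2.polylines(im,[proj(p,W(P),T).astype(np.int32)],False,c,1)
t=np.linspace(0,6.3,16)
for x in(-15,15):
  for y in(-35,35): d([(x+5*np.cos(u),y+5*np.sin(u),64) for u in t],(0,0,255))
for x in(-7,7): d([(x,-55,20),(x,55,20)],(255,255,0))
# held plaque in tool frame
e=np.array(s["eef_pos"]);R=np.array(s["ee_rot"]);P=np.array([(a,b,83) for a,b in[(-55,-7),(55,-7),(55,7),(-55,7),(-55,-7)]])/1e3
cv2.polylines(im,[proj(p,e+P@R.T,T).astype(np.int32)],False,(0,255,0),1)
cv2.imwrite("pics/w4.png",cv2.resize(im[20:330,130:430],None,fx=1.9,fy=1.9,interpolation=cv2.INTER_CUBIC))
q=env.capture("side")
im2=q["pixels"]; cv2.imwrite("pics/s4.png",im2)
```

```text
1 rows of [0.8, 0.9, -0.6] [-0.0014, -0.0003, -0.0005]
```

View pics/w4.png

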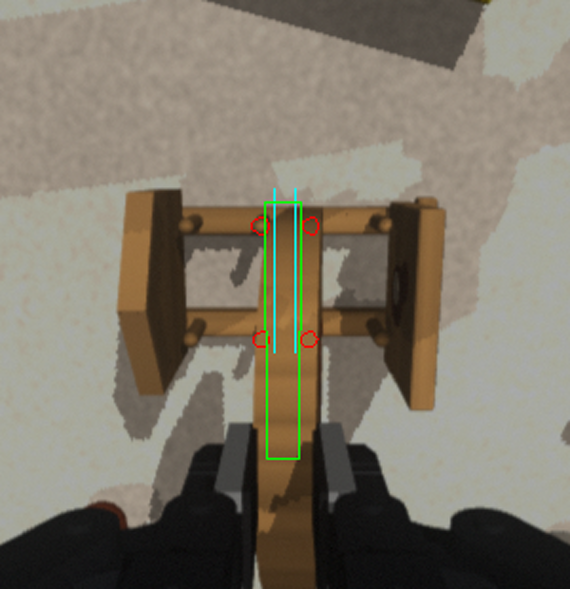

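move_arm([
  [[0.8,0.9,20],[-0.001,0,0]],
  [[0,0,25],[0,0,0]],
  [[0,0,25],[0,0,0]],
  [[0,0,20],[0,0,0]],
  [[0,0,20],[0,0,0]],
  [[0,0,10],[0,0,0]],
  [[0,0,0],[0,0,0]],
])

```text
clock: 10.6
eef_pos: [0.5484, 0.232, 0.1592]
ee_rot: [[-0.246, 0.969, -0.001], [0.969, 0.246, 0.0], [0.0, -0.001, -1.0]]
wrist_force: [-0.1, 0.8, -1.2]
gripper_width: 0.146
```

Run:
```python
from h import *
s=env.read_state();plan(*rackT(0,.104),n=1)
p=env.capture("wrist");T=wristT(p,s)
im=p["pixels"].copy()
def W(P): return np.array([rackT(x/1e3,z/1e3,y/1e3)[0] for x,y,z in P])
def d(P,c): cv2.polylines(im,[proj(p,W(P),T).astype(np.int32)],False,c,1)
t=np.linspace(0,6.3,16)
for x in(-15,15):
  for y in(-35,35): d([(x+5*np.cos(u),y+5*np.sin(u),64) for u in t],(0,0,255))
cv2.imwrite("pics/w5.png",cv2.resize(im[20:330,130:430],None,fx=1.9,fy=1.9,interpolation=cv2.INTER_CUBIC))
```

```text
1 rows of [1.8, 0.5, 55.2] [-0.0006, -0.0005, -0.0036]
```

View pics/w5.png

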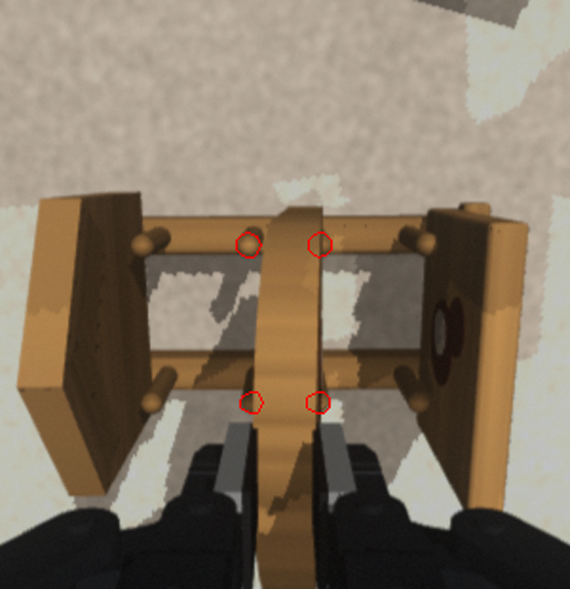

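Run:
```python
from h import *
s=env.read_state();p=env.capture("wrist");T=wristT(p,s)
m=env.cut_out(p,"arched_plaque");print([ (x["confidence"],x["pixels"].sum()) for x in m])
M=m[0]["pixels"]
e=np.array(s["eef_pos"]);R=np.array(s["ee_rot"])
t=np.linspace(0,np.pi,60)
def model(tilt,dy,dz=0):
    P=np.array([(y,x,83-z) for x in(-7,7) for y,z in [(55,0),(-55,0)]+[(55*np.cos(u),75+55*np.sin(u)) for u in t]])/1e3
    g=np.array([0,0,-.019]); Q=(P-g)@Ro.from_rotvec([tilt,0,0]).as_matrix().T+g+[0,dy,dz]
    h=cv2.convexHull(proj(p,e+Q@R.T,T).astype(np.float32)); r=np.zeros((420,560),np.uint8)
    cv2.fillConvexPoly(r,np.int32(h*16),1,shift=4); return r.astype(bool)
a=model(0,0)
for r in range(124,240,6):
    f=lambda X:(np.nonzero(X[r])[0][[0,-1]].tolist() if X[r].any() else None)
    print(r,f(M),f(a))
sl=slice(0,235)
best=max(((M[sl]&b[sl]).sum()/(M[sl]|b[sl]).sum(),ti,dy) for ti in np.arange(-.12,.121,.01) for dy in np.arange(-.003,.0031,.001) for b in [model(ti,dy)])
print(best,(M[sl]&a[sl]).sum()/(M[sl]|a[sl]).sum())
```

```text
[(0.55, np.int64(6405))]
124 None None
130 [279, 298] [267, 291]
136 [273, 299] [265, 293]
142 [270, 299] [265, 294]
148 [269, 299] [264, 294]
154 [269, 299] [264, 294]
160 [268, 298] [264, 295]
166 [267, 298] [264, 295]
172 [266, 297] [263, 295]
178 [266, 297] [263, 295]
184 [265, 297] [263, 295]
190 [265, 298] [263, 295]
196 [265, 299] [263, 295]
202 [264, 299] [263, 296]
208 [264, 299] [263, 296]
214 [264, 299] [263, 296]
220 [264, 298] [263, 296]
226 [263, 298] [263, 296]
232 [263, 297] [263, 296]
238 [263, 297] [262, 296]
(np.float64(0.9447513812154696), np.float64(-0.060000000000000026), np.float64(0.002)) 0.8071131879543094
```

move_arm([
  [[0.9,-0.5,-2],[0.03,0,0]],
  [[0.9,-0.5,-2],[0.03,0,0]],
  [[0,0,0],[0,0,0]],
  [[0,0,0],[0,0,0]],
])

```text
clock: 11.08
eef_pos: [0.5488, 0.2351, 0.1673]
ee_rot: [[-0.248, 0.967, -0.052], [0.969, 0.247, -0.012], [0.001, -0.053, -0.999]]
wrist_force: [-0.6, -0.0, -1.4]
gripper_width: 0.145
```

```bash
cat > held.py <<'E'
from h import *
import sys
def held(label,shape,slot):
    s=env.read_state();p=env.capture("wrist");T=wristT(p,s)
    M=env.cut_out(p,label)
    if not M: print("no mask"); return
    print(M[0]["confidence"]); M=M[0]["pixels"]
    RR=rackT(0,0)[1]; c=rackT(slot,.02)[0]  # plaque frame: x=jaw axis, y=RR x, z up
    F=np.c_[RR[:,1],RR[:,0],-RR[:,2]]
    zb=s["eef_pos"][2]-.083
    def model(tilt,dx,dy):
        P=np.array([(x,y,z) for x in(-.007,.007) for y,z in shape])
        Q=P@Ro.from_rotvec([0,tilt,0]).as_matrix().T+[dx,dy,0]; Q=np.r_[c[:2],zb]+Q@F.T
        h=cv2.convexHull(proj(p,Q,T).astype(np.float32)); r=np.zeros((420,560),np.uint8)
        cv2.fillConvexPoly(r,np.int32(h*16),1,shift=4); return r.astype(bool)
    sl=slice(0,235)
    b=sorted((((M[sl]&b[sl]).sum()/(M[sl]|b[sl]).sum(),round(ti,3),round(dx,4),round(dy,4)) for ti in np.arange(-.1,.101,.01) for dx in np.arange(-.010,.0101,.001) for dy in (-.006,-.003,0,.003,.006) for b in [model(ti,dx,dy)]),reverse=True)[:4]
    print("tilt, bottom dx, dy in slot frame:",[tuple(map(float,x)) for x in b])
t=np.linspace(0,np.pi,40)
ARCH=[(.055,0),(-.055,0)]+[(.055*np.cos(u),.075+.055*np.sin(u)) for u in t]
HOUSE=[(.055,0),(-.055,0),(.055,.095),(-.055,.095),(0,.13)]
E
python3 - <<'E'
from held import *
held("arched_plaque",ARCH,0); print(env.read_state()["eef_pos"],env.read_state()["ee_rot"])
E
```

```text
0.66
tilt, bottom dx, dy in slot frame: [(0.9518599562363238, -0.01, 0.005, 0.0), (0.9420892213909671, -0.0, 0.004, 0.0), (0.9377581933351694, 0.01, 0.003, 0.0), (0.9368448637316562, -0.02, 0.005, 0.0)]
[0.54826398 0.23492671 0.16666127] [[-0.24770719  0.96739444 -0.0528123 ]
 [ 0.96883421  0.2474056  -0.01227751]
 [ 0.00118887 -0.05420759 -0.99852898]]
```

move_arm([
  [[-1,-4.5,8],[0,0,0]],
  [[0,0,0],[0,0,0]],
  [[0,0,0],[0,0,0]],
])

```text
clock: 11.43
eef_pos: [0.5429, 0.2326, 0.158]
ee_rot: [[-0.248, 0.967, -0.055], [0.969, 0.248, -0.013], [0.001, -0.056, -0.998]]
wrist_force: [-0.0, 0.0, -0.9]
gripper_width: 0.146
```

Run:
```python
from held import *
held("arched_plaque",ARCH,0); s=env.read_state();print(s["eef_pos"]);p=env.capture("wrist");T=wristT(p,s)
im=p["pixels"].copy()
t=np.linspace(0,6.3,16)
for x in(-.015,.015):
  for y in(-.035,.035): cv2.polylines(im,[proj(p,np.array([rackT(x+.005*np.cos(u),.064,y+.005*np.sin(u))[0] for u in t]),T).astype(np.int32)],False,(0,0,255),1)
cv2.imwrite("pics/w6.png",cv2.resize(im[90:290,190:370],None,fx=3,fy=3,interpolation=cv2.INTER_CUBIC))
```

```text
0.61
tilt, bottom dx, dy in slot frame: [(0.9523413688002217, -0.01, -0.002, -0.003), (0.9418074550817913, -0.01, -0.002, 0.0), (0.9382442536693437, -0.0, -0.002, 0.0), (0.9360089811956217, -0.0, -0.003, -0.003)]
[0.54334727 0.23273953 0.15850585]
```

View pics/w6.png

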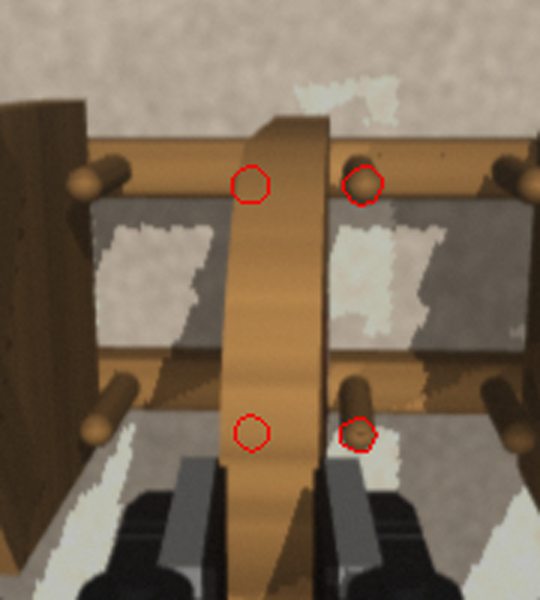

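move_arm([
  [[0,2,0],[0,0,0]],
  [[0,0.4,7],[0,0,0]],
  [[0,0.4,7],[0,0,0]],
  [[0,0,0],[0,0,0]],
])

```text
clock: 11.92
eef_pos: [0.5445, 0.233, 0.1414]
ee_rot: [[-0.248, 0.967, -0.058], [0.969, 0.247, -0.014], [0.001, -0.06, -0.998]]
wrist_force: [0.6, 0.1, -2.5]
gripper_width: 0.146
```

Run:
```python
from held import *
held("arched_plaque",ARCH,0); s=env.read_state();print(s["eef_pos"],s["wrist_force"])
```

```text
0.68
tilt, bottom dx, dy in slot frame: [(0.9646622969506982, -0.0, -0.001, -0.003), (0.9543203082003302, -0.0, -0.001, 0.0), (0.9433701657458563, -0.01, -0.0, -0.003), (0.9381413911060433, 0.02, -0.003, -0.003)]
[0.54480843 0.23303687 0.14278945] [-0.10502113  0.51530952 -1.17548785]
```

move_arm([
  [[1,0.8,7],[0,0,0]],
  [[1,0.4,7],[0,0,0]],
  [[0,0.4,7],[0,0,0]],
  [[0,0.4,7],[0,0,0]],
  [[0,0,0],[0,0,0]],
])

```text
clock: 12.43
eef_pos: [0.5442, 0.235, 0.1132]
ee_rot: [[-0.248, 0.967, -0.058], [0.969, 0.247, -0.014], [0.001, -0.06, -0.998]]
wrist_force: [-0.7, -0.4, -1.3]
gripper_width: 0.142
```

No force. Down to contact.

move_arm([
  [[0,0.3,4],[0,0,0]],
  [[0,0.2,3],[0,0,0]],
  [[0,0,0],[0,0,0]],
  [[0,0,0],[0,0,0]],
])

```text
clock: 12.77
eef_pos: [0.5452, 0.2353, 0.1088]
ee_rot: [[-0.248, 0.967, -0.055], [0.969, 0.247, -0.013], [0.001, -0.056, -0.998]]
wrist_force: [-0.4, 0.5, -0.7]
gripper_width: 0.143
```

move_arm([
  [[0,0.1,2],[0,0,0]],
  [[0,0,0],[0,0,0]],
  [[0,0,0],[0,0,0]],
])

```text
clock: 13.02
eef_pos: [0.5453, 0.2353, 0.1069]
ee_rot: [[-0.248, 0.967, -0.055], [0.969, 0.247, -0.013], [0.001, -0.056, -0.998]]
wrist_force: [0.9, 0.7, -0.8]
gripper_width: 0.144
```

move_arm([
  [[0,0.1,2],[0,0,0]],
  [[0,0,0],[0,0,0]],
  [[0,0,0],[0,0,0]],
])

```text
clock: 13.27
eef_pos: [0.5452, 0.2353, 0.1047]
ee_rot: [[-0.248, 0.967, -0.055], [0.969, 0.247, -0.013], [0.001, -0.057, -0.998]]
wrist_force: [0.6, -0.8, -1.4]
gripper_width: 0.146
```

move_arm([
  [[0,0.1,1.5],[0,0,0]],
  [[0,0,0],[0,0,0]],
  [[0,0,0],[0,0,0]],
])

```text
clock: 13.52
eef_pos: [0.5452, 0.2353, 0.1033]
ee_rot: [[-0.248, 0.967, -0.055], [0.969, 0.247, -0.013], [0.001, -0.056, -0.998]]
wrist_force: [0.3, -0.7, -0.5]
gripper_width: 0.145
```

move_arm([
  [[0,0.1,1.5],[0,0,0]],
  [[0,0,0],[0,0,0]],
  [[0,0,0],[0,0,0]],
])

```text
clock: 13.77
eef_pos: [0.5456, 0.2358, 0.103]
ee_rot: [[-0.248, 0.967, -0.053], [0.969, 0.248, -0.012], [0.002, -0.054, -0.999]]
wrist_force: [0.2, 2.5, 4.8]
gripper_width: 0.15
```

move_arm([
  [[0,0,0],[0,0,0]],
  [[0,0,0],[0,0,0]],
  [[0,0,0],[0,0,0]],
  [[0,0,0],[0,0,0]],
  [[0,0,0],[0,0,0]],
], fingers=55)

```text
clock: 14.18
eef_pos: [0.5451, 0.2352, 0.1014]
ee_rot: [[-0.248, 0.967, -0.055], [0.969, 0.247, -0.013], [0.001, -0.057, -0.998]]
wrist_force: [-0.1, -0.6, 1.4]
gripper_width: 0.55
```

move_arm([
  [[0,-1,-15],[0,0,0]],
  [[0,-1,-20],[0,0,0]],
  [[0,-2,-30],[-0.018,0,0]],
  [[0,-2,-35],[-0.018,0,0]],
  [[0,-2,-35],[-0.018,0,0]],
  [[0,0,0],[0,0,0]],
])

```text
clock: 14.68
eef_pos: [0.5446, 0.2352, 0.2467]
ee_rot: [[-0.248, 0.969, 0.011], [0.969, 0.248, 0.005], [0.002, 0.012, -1.0]]
wrist_force: [0.5, 0.7, 2.4]
gripper_width: 0.557
```

Run:
```python
from held import *
s=env.read_state();print(s["clock"])
p=env.capture("wrist");T=wristT(p,s)
M=env.cut_out(p,"arched_plaque")[0]; print(M["confidence"]);M=M["pixels"]
def model(tilt,dx,dy,yw,slot=0,shape=ARCH):
    P=np.array([(x,y,z) for x in(-.007,.007) for y,z in shape])
    Q=P@Ro.from_rotvec([0,tilt,0]).as_matrix().T; Q=np.r_[rackT(slot,.02)[0]]+(Q+[dx,dy,0])@Ro.from_euler("z",YR+yw).as_matrix().T
    h=cv2.convexHull(proj(p,Q,T).astype(np.float32)); r=np.zeros((420,560),np.uint8)
    cv2.fillConvexPoly(r,np.int32(h*16),1,shift=4); return r.astype(bool)
sl=slice(0,230)
def best(M,**k): return sorted((((M[sl]&b[sl]).sum()/(M[sl]|b[sl]).sum(),ti,dx,dy,yw) for ti in np.arange(-.1,.11,.02) for dx in np.arange(-.006,.0061,.002) for dy in np.arange(-.008,.0081,.004) for yw in (-.05,0,.05) for b in [model(ti,dx,dy,yw,**k)]),reverse=True)[:2]
print(np.round(best(M),3).tolist())
H=env.cut_out(p,"house_plaque")[0];print(H["confidence"]);print(np.round(best(H["pixels"],slot=-.075,shape=HOUSE),3).tolist())
plan(*rackT(-.075,.25))
```

```text
14.6833
0.97
[[0.947, 0.0, 0.002, 0.0, 0.0], [0.93, 0.0, 0.002, 0.004, 0.0]]
0.76
[[0.956, 0.02, -0.002, 0.0, 0.0], [0.936, 0.04, -0.004, 0.0, 0.0]]
2 rows of [-1.1, -35.1, -6.3] [-0.0008, -0.0006, -0.001]
```

move_arm([
  [[-0.4,-25,0],[0,0,0]],
  [[-0.4,-25,0],[0,0,0]],
  [[-0.3,-20,0],[0,0,0]],
  [[0,0,0],[0,0,0]],
  [[0,0,0],[0,0,0]],
])

```text
clock: 15.25
eef_pos: [0.4749, 0.216, 0.2357]
ee_rot: [[-0.248, 0.969, -0.004], [0.969, 0.248, -0.0], [0.001, -0.004, -1.0]]
wrist_force: [-0.5, 0.2, -0.8]
gripper_width: 0.553
```

Run:
```python
from held import *
plan(*rackT(-.0755,.103),n=5);print(env.read_state()["q"])
```

```text
5 rows of [-0.2, 0.1, 26.5] [-0.0009, -0.0002, -0.0004]
[ 3.60715207e-01 -1.02216080e-01  1.34739197e+00  1.40288030e-03
  1.90055510e+00  1.10613145e-01]
```

move_arm([
  [[-0.2,0.1,26.5],[-0.001,0,0]],
  [[-0.2,0.1,26.5],[-0.001,0,0]],
  [[-0.2,0.1,26.5],[-0.001,0,0]],
  [[-0.2,0.1,26.5],[-0.001,0,0]],
  [[-0.2,0.1,26.5],[-0.001,0,0]],
  [[0,0,0],[0,0,0]],
  [[0,0,0],[0,0,0]],
])

```text
clock: 15.83
eef_pos: [0.4753, 0.215, 0.1022]
ee_rot: [[-0.248, 0.969, -0.003], [0.969, 0.248, -0.0], [0.0, -0.003, -1.0]]
wrist_force: [0.2, 1.2, -0.7]
gripper_width: 0.547
```

move_arm([
  [[0,0,0],[0,0,0]],
  [[0,0,0],[0,0,0]],
  [[0,0,0],[0,0,0]],
  [[0,0,0],[0,0,0]],
  [[0,0,0],[0,0,0]],
  [[0,0,0],[0,0,0]],
  [[0,0,0],[0,0,0]],
], fingers=0, newtons=50)

```text
clock: 16.42
eef_pos: [0.4773, 0.2159, 0.1071]
ee_rot: [[-0.248, 0.969, 0.006], [0.969, 0.248, 0.003], [0.002, 0.007, -1.0]]
wrist_force: [-0.7, -0.1, 5.8]
gripper_width: 0.128
```

move_arm([
  [[0,0,-10],[0,0,0]],
  [[0,0,-15],[0,0,0]],
  [[0,0,-25],[0,0,0]],
  [[0,0,-35],[0,0,0]],
  [[0,0,-35],[0,0,0]],
  [[0,0,-35],[0,0,0]],
  [[0,0,-35],[0,0,0]],
  [[0,0,0],[0,0,0]],
  [[0,0,0],[0,0,0]],
])

```text
clock: 17.17
eef_pos: [0.4764, 0.2154, 0.2979]
ee_rot: [[-0.248, 0.969, 0.007], [0.969, 0.248, 0.004], [0.002, 0.008, -1.0]]
wrist_force: [0.7, -0.3, -2.0]
gripper_width: 0.125
```

```bash
cat > he.py <<'E'
from h import *
from scipy.optimize import minimize
HOUSE=[(.055,0),(-.055,0),(.055,.095),(-.055,.095),(0,.13)]
def fit(shape=HOUSE,label="house_plaque"):
    """held plaque in tool frame: tilt about tool x, jaw offset y, TCP-to-bottom d, yaw-in-plane r, tool x offset"""
    s=env.read_state();p=env.capture("wrist");T=wristT(p,s);e=np.array(s["eef_pos"]);R=np.array(s["ee_rot"])
    m=env.cut_out(p,label)[0];M=m["pixels"][:235]
    def model(v):
        ti,dy,d,r,dx=v
        P=np.array([(y,x,-z) for x in(-.007,.007) for y,z in shape])
        Q=P-[0,0,-.106]; Q=Q@Ro.from_rotvec([ti,r,0]).as_matrix().T+[dx,dy,d-.106]
        h=cv2.convexHull(proj(p,e+Q@R.T,T).astype(np.float32)); b=np.zeros((420,560),np.uint8)
        cv2.fillConvexPoly(b,np.int32(h*16),1,shift=4); return b.astype(bool)[:235]
    sc=np.array([.05,.003,.005,.05,.005])
    f=lambda u:-(lambda b:(M&b).sum()/(M|b).sum())(model(u*sc+[0,0,.087,0,0]))
    best=min((minimize(f,u0,method="Nelder-Mead",options=dict(initial_simplex=np.vstack([u0,u0+np.eye(5)]))) for u0 in (np.zeros(5),np.full(5,-.5),np.array([-1.,.5,0,.5,0]),np.array([1.,-.5,0,-.5,0]))),key=lambda b:b.fun)
    print("conf",round(m["confidence"],2),"iou",-best.fun,"tilt,dy,d,r,dx",np.round(best.x*sc+[0,0,.087,0,0],4))
E
python3 - <<'E'
from he import *
fit();s=env.read_state();print(s["clock"],s["q"])
m=np.array([.47,-.10,.34]);plan(m,down(-6),n=11)
E
```

```text
Traceback (most recent call last):
  File "he.py", line 7, in fit
    m=env.cut_out(p,label)[0];M=m["pixels"][:235]
      ~~~~~~~~~~~~~~~~~~~~^^^
IndexError: list index out of range
```

Run:
```python
from he import *
for n in("wrist","top","side"):
    p=env.capture(n)
    for l in("house_plaque","arched_plaque","square_plaque"):
        for x in env.cut_out(p,l)[:2]: print(n,l,round(x["confidence"],2),x["location"],x["pixels"].sum())
    if n=="wrist": a=p["pixels"][60:330,150:430]
    if n=="side": b=p["pixels"][200:400,140:340]
cv2.imwrite("pics/v7.png",np.hstack([cv2.resize(a,(415,400)),cv2.resize(b,(385,400))]))
s=env.read_state();print(s["clock"],s["q"])
m=np.array([.47,-.10,.34]);plan(m,down(-6),n=11)
```

```text
wrist house_plaque 0.93 [276.5, 219.3] 5565
wrist arched_plaque 0.82 [348.7, 168.4] 3213
wrist square_plaque 0.86 [409.8, 174.5] 3890
top house_plaque 0.77 [137.3, 262.3] 1992
top arched_plaque 0.85 [154.0, 234.5] 1409
side house_plaque 0.78 [291.8, 252.3] 1272
side arched_plaque 0.84 [239.4, 318.0] 1147
side square_plaque 0.72 [199.1, 316.7] 1317
17.8667 [ 3.58966692e-01 -7.53357499e-02  1.21581348e+00  8.77684402e-04
  1.99838245e+00  1.08955976e-01]
11 rows of [-28.6, -3.1, -4.1] [0.0002, -0.0001, 0.0323]
```

View pics/v7.png

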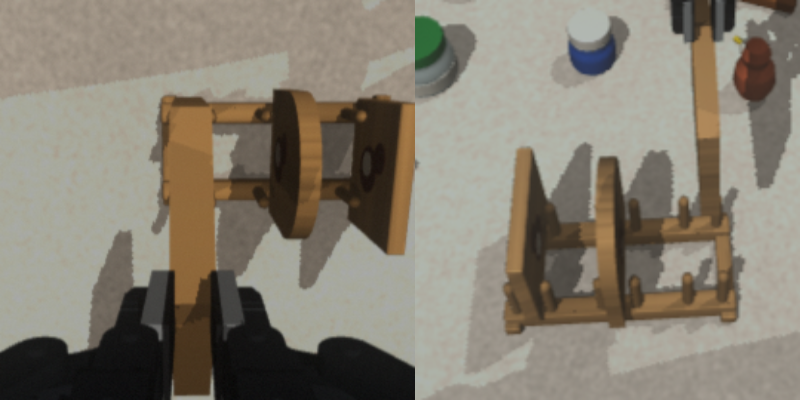

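move_arm([
  [[-28.6,-3.1,-4.1],[0,0,0.0323]],
  [[-28.6,-3.1,-4.1],[0,0,0.0323]],
  [[-28.6,-3.1,-4.1],[0,0,0.0323]],
  [[-28.6,-3.1,-4.1],[0,0,0.0323]],
  [[-28.6,-3.1,-4.1],[0,0,0.0323]],
  [[-28.6,-3.1,-4.1],[0,0,0.0323]],
  [[-28.6,-3.1,-4.1],[0,0,0.0323]],
  [[-28.6,-3.1,-4.1],[0,0,0.0323]],
  [[-28.6,-3.1,-4.1],[0,0,0.0323]],
  [[-28.6,-3.1,-4.1],[0,0,0.0323]],
])

```text
clock: 18.7
eef_pos: [0.4745, -0.0727, 0.3354]
ee_rot: [[0.074, 0.997, 0.003], [0.997, -0.074, 0.002], [0.002, 0.002, -1.0]]
wrist_force: [0.1, -0.4, -1.2]
gripper_width: 0.123
```

Run:
```python
from he import *
fit();fit();s=env.read_state();print(s["clock"],s["eef_pos"],s["q"])
```

```text
conf 0.95 iou 0.9852187028657617 tilt,dy,d,r,dx [ 0.0132 -0.0003  0.0891  0.0066 -0.    ]
conf 0.63 iou 0.9877126654064272 tilt,dy,d,r,dx [ 0.0215 -0.0004  0.0904 -0.0098 -0.0004]
18.9 [ 0.47478677 -0.07176389  0.33536395] [-0.22294749 -0.15194767  1.21129109  0.00299189  2.08002333 -0.14756316]
```

Run:
```python
from h import *
fx=Ro.from_rotvec([-.015,0,0]).as_matrix()
a=easelT(.165,.045);b=easelT(.109,.012);c=easelT(.092,.011)
s=env.read_state();p0=np.array(s["eef_pos"]);R0=np.array(s["ee_rot"])
print(a[0],b[0],c[0])
plan(a[0],a[1]@fx,n=10);plan(b[0],b[1]@fx,a[0],a[1]@fx,n=4);plan(c[0],c[1]@fx,b[0],b[1]@fx,n=3)
```

```text
[ 0.47531622 -0.17702986  0.21039419] [ 0.47474197 -0.17695712  0.14539677] [ 0.48231542 -0.17791646  0.13017434]
10 rows of [-10.4, -2.0, 12.5] [-0.0536, -0.0016, 0.005]
4 rows of [-0.0, -8.5, 13.9] [0.0, 0.0, 0.0]
3 rows of [0.0, -0.4, 5.7] [0.0, 0.0, 0.0]
```

move_arm([
  [[-10.4,-2,12.5],[-0.0536,-0.0016,0.005]],
  [[-10.4,-2,12.5],[-0.0536,-0.0016,0.005]],
  [[-10.4,-2,12.5],[-0.0536,-0.0016,0.005]],
  [[-10.4,-2,12.5],[-0.0536,-0.0016,0.005]],
  [[-10.4,-2,12.5],[-0.0536,-0.0016,0.005]],
  [[-10.4,-2,12.5],[-0.0536,-0.0016,0.005]],
  [[-10.4,-2,12.5],[-0.0536,-0.0016,0.005]],
  [[-10.4,-2,12.5],[-0.0536,-0.0016,0.005]],
  [[-10.4,-2,12.5],[-0.0536,-0.0016,0.005]],
  [[-10.4,-2,12.5],[-0.0536,-0.0016,0.005]],
])

```text
clock: 19.73
eef_pos: [0.4757, -0.1753, 0.2101]
ee_rot: [[0.122, 0.851, 0.511], [0.993, -0.105, -0.063], [-0.0, 0.515, -0.857]]
wrist_force: [-0.7, -0.1, -1.2]
gripper_width: 0.12
```

Run:
```python
from he import *
fit();s=env.read_state();print(s["q"]);fx=Ro.from_rotvec([-.015,0,0]).as_matrix()
a=easelT(.165,.045);b=easelT(.109,.012);plan(a[0],a[1]@fx,n=1);plan(b[0],b[1]@fx,n=4)
p=env.capture("wrist");T=wristT(p,s);im=p["pixels"].copy()
W=lambda P:proj(p,O+np.array(P)/1e3@restR(YE).T,T).astype(np.int32)
for P in([(26,75,8),(26,-75,8),(32,-75,8),(32,75,8)],[(0,45,80),(0,45,0),(0,31,0),(0,31,80)],[(0,-45,80),(0,-45,0),(0,-31,0),(0,-31,80)]): cv2.polylines(im,[W(P)],True,(0,255,0),1)
cv2.imwrite("pics/w8.png",cv2.resize(im[60:300,140:420],None,fx=2.5,fy=2.5,interpolation=cv2.INTER_CUBIC))
for l in("easel_rest",):
    for x in env.cut_out(p,l)[:1]: print(l,x["confidence"],x["location"])
```

```text
conf 0.77 iou 0.9892307692307692 tilt,dy,d,r,dx [ 0.0249 -0.0006  0.0909 -0.0033  0.0007]
[-0.6008346  -0.70154381  1.94079671  0.23950086  1.42500916 -0.45220987]
1 rows of [-1.3, 4.2, -3.2] [-0.0061, -0.0029, -0.0005]
4 rows of [-0.4, -7.4, 13.1] [-0.0015, -0.0007, -0.0001]
easel_rest 0.61 [241.7, 169.4]
```

move_arm([
  [[-0.4,-7.4,13.1],[-0.002,0,0]],
  [[-0.4,-7.4,13.1],[-0.002,0,0]],
  [[-0.4,-7.4,13.1],[-0.002,0,0]],
  [[-0.4,-7.4,13.1],[-0.002,0,0]],
  [[0,0,0],[0,0,0]],
  [[0,0,0],[0,0,0]],
])

```text
clock: 20.43
eef_pos: [0.4774, -0.1772, 0.1516]
ee_rot: [[0.122, 0.848, 0.515], [0.993, -0.104, -0.063], [0.0, 0.519, -0.855]]
wrist_force: [0.3, -0.9, -0.1]
gripper_width: 0.123
```

Run:
```python
from he import *
s=env.read_state();print(s["q"],np.round(restR(YE).T@(np.array(s["eef_pos"])-O)*1000,1));c=easelT(.092,.011);plan(c[0],c[1]@Ro.from_rotvec([-.018,0,0]).as_matrix(),n=3)
```

```text
[-0.60352189 -0.72237867  2.05297852  0.25034777  1.32454392 -0.4817696 ] [1.74e+01 1.00e-01 1.13e+02]
3 rows of [-0.0, -2.3, 7.0] [0.0015, -0.0006, 0.001]
```

move_arm([
  [[0,-4.5,5],[0,0,0]],
  [[0,-2,5],[0,0,0]],
  [[0,0,5],[0,0,0]],
  [[0,0,0],[0,0,0]],
  [[0,0,0],[0,0,0]],
])

```text
clock: 20.85
eef_pos: [0.479, -0.1783, 0.1341]
ee_rot: [[0.124, 0.848, 0.515], [0.992, -0.106, -0.064], [0.0, 0.519, -0.855]]
wrist_force: [0.8, 0.8, -0.9]
gripper_width: 0.126
```

Run:
```python
from he import *
s=env.read_state();print(s["wrist_force"],np.round(restR(YE).T@(np.array(s["eef_pos"])-O)*1000,1));fit()
```

```text
[ 0.78391988  0.77986887 -0.89939074] [10.2 -0.8 97. ]
conf 0.81 iou 0.9928924598269468 tilt,dy,d,r,dx [ 0.0367 -0.0006  0.0946  0.003   0.0004]
```

move_arm([
  [[0,0,2],[0,0,0]],
  [[0,0,0],[0,0,0]],
  [[0,0,0],[0,0,0]],
])

```text
clock: 21.2
eef_pos: [0.48, -0.1785, 0.1326]
ee_rot: [[0.124, 0.848, 0.515], [0.992, -0.106, -0.065], [-0.0, 0.519, -0.855]]
wrist_force: [0.0, 0.4, -2.2]
gripper_width: 0.128
```

move_arm([
  [[0,0,2],[0,0,0]],
  [[0,0,0],[0,0,0]],
  [[0,0,0],[0,0,0]],
])

```text
clock: 21.45
eef_pos: [0.481, -0.1786, 0.1307]
ee_rot: [[0.124, 0.848, 0.515], [0.992, -0.106, -0.065], [-0.0, 0.519, -0.855]]
wrist_force: [0.9, -0.7, -1.6]
gripper_width: 0.124
```

move_arm([
  [[0,0,2],[0,0,0]],
  [[0,0,0],[0,0,0]],
  [[0,0,0],[0,0,0]],
])

```text
clock: 21.7
eef_pos: [0.482, -0.1787, 0.129]
ee_rot: [[0.124, 0.848, 0.515], [0.992, -0.106, -0.064], [-0.0, 0.519, -0.855]]
wrist_force: [-0.3, -0.4, -1.3]
gripper_width: 0.124
```

move_arm([
  [[0,0,1.5],[0,0,0]],
  [[0,0,0],[0,0,0]],
  [[0,0,0],[0,0,0]],
])

```text
clock: 21.95
eef_pos: [0.4829, -0.1788, 0.1278]
ee_rot: [[0.124, 0.848, 0.515], [0.992, -0.106, -0.064], [-0.0, 0.519, -0.855]]
wrist_force: [0.6, 0.6, -1.3]
gripper_width: 0.123
```

move_arm([
  [[0,0,1.5],[0,0,0]],
  [[0,0,0],[0,0,0]],
  [[0,0,0],[0,0,0]],
])

```text
clock: 22.2
eef_pos: [0.4836, -0.179, 0.1265]
ee_rot: [[0.124, 0.848, 0.515], [0.992, -0.106, -0.064], [-0.0, 0.519, -0.855]]
wrist_force: [0.9, -0.2, -1.9]
gripper_width: 0.123
```

move_arm([
  [[0,0,1.5],[0,0,0]],
  [[0,0,0],[0,0,0]],
  [[0,0,0],[0,0,0]],
])

```text
clock: 22.45
eef_pos: [0.4846, -0.1794, 0.1261]
ee_rot: [[0.124, 0.847, 0.516], [0.992, -0.106, -0.066], [-0.001, 0.52, -0.854]]
wrist_force: [-1.2, -1.8, 1.4]
gripper_width: 0.124
```

move_arm([
  [[0,0,1],[0,0,0]],
  [[0,0,0],[0,0,0]],
  [[0,0,0],[0,0,0]],
])

```text
clock: 22.7
eef_pos: [0.4854, -0.1796, 0.1264]
ee_rot: [[0.124, 0.847, 0.517], [0.992, -0.105, -0.066], [-0.002, 0.522, -0.853]]
wrist_force: [-5.3, 0.1, 5.9]
gripper_width: 0.123
```

Run:
```python
from he import *
s=env.read_state();print(s["clock"],s["wrist_force"],np.round(restR(YE).T@(np.array(s["eef_pos"])-O)*1000,1),np.round(restR(YE).T@np.array(s["ee_rot"]),3).tolist());
W=env.capture("wrist");T=wristT(W,s);im=W["pixels"].copy()
Wp=lambda P:proj(W,O+np.array(P)/1e3@restR(YE).T,T).astype(np.int32)
for P in([(26,75,8),(26,-75,8),(32,-75,8),(32,75,8)],[(0,45,80),(0,45,0),(0,31,0),(0,31,80)]): cv2.polylines(im,[Wp(P)],True,(0,255,0),1)
S=env.capture("side")["pixels"][90:240,230:400]
cv2.imwrite("pics/w9.png",np.hstack([cv2.resize(im[60:300,170:400],(383,400)),cv2.resize(S,(417,400)[:2] if 0 else (417,368)) if 0 else cv2.resize(S,(417,400))]))
```

```text
22.7 [-5.32767236  0.05900594  5.89835197] [11.9 -1.3 87.1] [[-0.002, 1.0, 0.025], [1.0, 0.002, -0.001], [-0.001, 0.025, -1.0]]
```

View pics/w9.png

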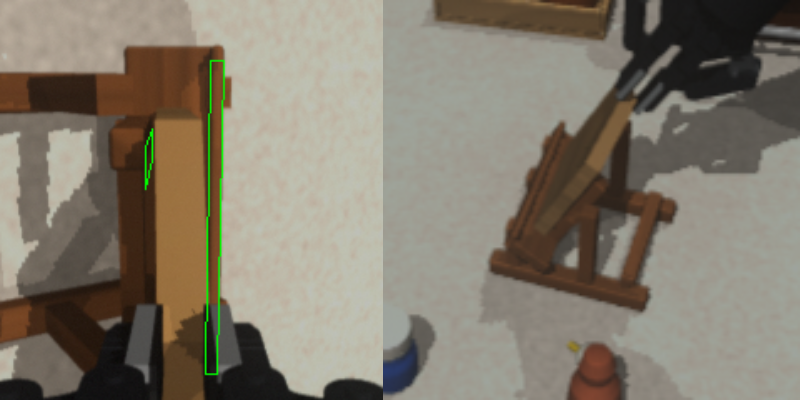

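move_arm([
  [[0,0,-3],[0,0,0]],
  [[0,-2,0],[0,0,0]],
  [[0,-2,0],[0,0,0]],
  [[0,0,0],[0,0,0]],
  [[0,0,0],[0,0,0]],
])

```text
clock: 23.22
eef_pos: [0.4802, -0.1785, 0.125]
ee_rot: [[0.124, 0.847, 0.516], [0.992, -0.106, -0.065], [0.0, 0.52, -0.854]]
wrist_force: [2.5, 0.1, 0.2]
gripper_width: 0.124
```

move_arm([
  [[0,0,1.5],[0,0,0]],
  [[0,0,1],[0,0,0]],
  [[0,0,0],[0,0,0]],
  [[0,0,0],[0,0,0]],
])

```text
clock: 23.55
eef_pos: [0.4816, -0.179, 0.1243]
ee_rot: [[0.124, 0.847, 0.517], [0.992, -0.105, -0.066], [-0.001, 0.521, -0.854]]
wrist_force: [-3.0, 0.4, 5.2]
gripper_width: 0.125
```

Run:
```python
from he import *
s=env.read_state();R=restR(YE);print(s["wrist_force"],R.T@s["wrist_force"],np.round(R.T@(np.array(s["eef_pos"])-O)*1000,1))
```

```text
[-3.00573214  0.35453023  5.20601355] [-0.01798177 -0.02600126  6.02176843] [ 7.6 -1.2 87.2]
```

move_arm([
  [[0,0,0],[0,0,0]],
  [[0,0,0],[0,0,0]],
  [[0,0,0],[0,0,0]],
  [[0,0,0],[0,0,0]],
  [[0,0,0],[0,0,0]],
], fingers=55)

```text
clock: 23.97
eef_pos: [0.4811, -0.1786, 0.1224]
ee_rot: [[0.124, 0.848, 0.515], [0.992, -0.106, -0.064], [0.0, 0.519, -0.855]]
wrist_force: [0.4, 0.1, 0.5]
gripper_width: 0.548
```

move_arm([
  [[0,0,-12],[0,0,0]],
  [[0,0,-15],[0,0,0]],
  [[0,0,-15],[0,0,0]],
  [[0,0,-15],[0,0,0]],
  [[0,0,-13],[0,0,0]],
  [[0,0,0],[0,0,0]],
])

```text
clock: 24.47
eef_pos: [0.4454, -0.1747, 0.186]
ee_rot: [[0.125, 0.846, 0.519], [0.992, -0.105, -0.067], [-0.002, 0.523, -0.852]]
wrist_force: [0.3, 0.5, 0.9]
gripper_width: 0.552
```

Run:
```python
from h import *
plan(np.array([.44,-.10,.36]),down(0),n=8)
s=env.read_state();print(s["q"],np.round(restR(YE).T@(np.array(s["eef_pos"])-O)*1000,1))
```

```text
8 rows of [9.0, 5.5, -21.4] [0.0687, 0.0046, -0.0151]
[-0.65767661 -0.81289252  2.04224204  0.2697302   1.43019962 -0.50543061] [  6.8  -1.4 158.9]
```

move_arm([
  [[9,5.5,-21.4],[0.03,0.002,-0.007]],
  [[9,5.5,-21.4],[0.0687,0.0046,-0.0151]],
  [[9,5.5,-21.4],[0.0687,0.0046,-0.0151]],
  [[9,5.5,-21.4],[0.0687,0.0046,-0.0151]],
  [[9,5.5,-21.4],[0.0687,0.0046,-0.0151]],
  [[9,5.5,-21.4],[0.0687,0.0046,-0.0151]],
  [[9,5.5,-21.4],[0.0687,0.0046,-0.0151]],
  [[9,5.5,-15],[0.0687,0.0046,-0.0151]],
  [[0,0,0],[0,0,0]],
])

```text
clock: 25.22
eef_pos: [0.4395, -0.0987, 0.3497]
ee_rot: [[0.005, 1.0, 0.03], [1.0, -0.005, 0.001], [0.001, 0.03, -1.0]]
wrist_force: [0.8, 0.3, -0.7]
gripper_width: 0.55
```

Run:
```python
from he import *
s=env.read_state();print(s["clock"],s["wrist_force"]); S=[];Q=[]
for n in("wrist","top","side"):
    p=env.capture(n);T=wristT(p,s) if n=="wrist" else np.array(p["cam_to_world"])
    for l in ("house_plaque","figurine","paint_jar","square_plaque","arched_plaque"):
        m=env.cut_out(p,l);
        if m: print(n,l,round(m[0]["confidence"],2),np.round(m[0]["location"]),m[0]["pixels"].sum())
        if l=="house_plaque" and m and m[0]["confidence"]>.5: S.append((n,p,T,m[0]["pixels"]))
P=np.array([(x,y,z) for x in(-.007,.007) for y,z in HOUSE])
def io(v,S):
    x,y,z,tx,ty,tz=v*np.array([.004,.01,.004,.05,.05,.05]); o=[]
    X=O+(P@Ro.from_rotvec([tx,ty,tz]).as_matrix().T+[.007+x,y,z])@restR(YE).T
    for n,p,T,m in S:
        b=np.zeros((420,560),np.uint8);cv2.fillConvexPoly(b,np.int32(cv2.convexHull(proj(p,X,T).astype(np.float32))*16),1,shift=4);b=b>0
        o.append((m&b).sum()/(m|b).sum())
    return o
print([x[0] for x in S],"nominal",io(np.zeros(6),S))
for sub in([a for a in S],[S[0]]):
    r=minimize(lambda v:-sum(io(v,sub)),np.zeros(6),method="Nelder-Mead",options=dict(initial_simplex=np.vstack([np.zeros(6),np.eye(6)]),maxfev=1500))
    print(np.round(r.x*[4,10,4,.05,.05,.05],3),np.round(io(r.x,S),3))
```

```text
25.2167 [ 0.84405424  0.25659132 -0.66290131]
wrist house_plaque 0.59 [316. 225.] 3336
wrist figurine 0.93 [286.  81.] 942
wrist paint_jar 0.65 [414.  86.] 1525
wrist arched_plaque 0.59 [324. 180.] 3185
top house_plaque 0.58 [368. 223.] 657
top figurine 0.58 [289. 268.] 483
top paint_jar 0.81 [275. 178.] 678
top square_plaque 0.72 [142. 201.] 1633
top arched_plaque 0.65 [151. 237.] 1640
side house_plaque 0.6 [313. 146.] 887
side figurine 0.59 [319. 231.] 563
side paint_jar 0.61 [227. 222.] 686
side square_plaque 0.88 [196. 317.] 1380
side arched_plaque 0.93 [238. 317.] 1112
['wrist', 'top', 'side'] nominal [np.float64(0.9677887405687754), np.float64(0.29550827423167847), np.float64(0.9299363057324841)]
[ 0.184  1.531  1.482 -0.004  0.012 -0.008] [0.969 0.306 0.958]
[-0.254  1.012  0.483  0.005  0.01  -0.006] [0.978 0.3   0.917]
```

```bash
python3 -c "
from bench import env
print(env.close_job())"
```

```text
the job is handed in; nothing more can be done
None
```

Both plaques are where you asked, and I handed the job in at about 25 s of the 54 s limit. No verdict is reported on hand-in.

- **Round-topped plaque:** It came out of the easel grip tilted about 0.06 rad. I corrected that above the rack and set it in the middle slot by force contact before releasing. The fit right after release put it about 2 mm off in x, with no tilt. The detections after the easel placing still showed it in the slot.
- **House plaque:** It is on the easel, seated on the ledge by force contact and released. The last mask fits put it within about 0.3 mm of flat, 1–1.5 mm sideways and 0.5–1.5 mm in height, with angles near 0.01 rad. Overlap was 0.97 in the wrist view and 0.93–0.96 in the side view.
- **Square plaque, figurine and paint jar:** Each was detected within about 3 pixels of its starting location.

**Disagreements in the checks:**
- In the last top view the house plaque matched only about 0.3, because the gripper covered most of it, so I did not rely on that view.
- In the last wrist view the network labelled an object near the easel as the round-topped plaque (confidence 0.59), which I took to be the house plaque mislabelled. The top and side views both placed the round-topped plaque in the rack.

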